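Open the push-and-turn nutmeg jar

TASK

Open the amber jar of nutmegs: press its cork-topped safety lid down and keep it down while you turn it anticlockwise (seen from above) until it comes free, then lift it straight off. Finish while still holding the lid in the gripper, level and centred over the jar with about 8 cm of air between the jar's mouth and the lid, and do not let go or put it down. Leave the green jar alone and everything else on the board where it stands.

Things in the scene. Friction and masses are not known exactly. Their poses are not given: they have to be found in the camera images.
- jar: amber glass jar, 84 mm across at its black foot, 76 mm above; stuck firmly to the board (22 mm thick): it cannot move or turn. Origin: centre of its underside; z up; white stroke on its side towards +x. The wide body ends 81 mm above the origin, the neck (34 mm; its three steel hooks reach 45 mm) at 107 mm. Any yaw; the amber and green jars may swap places.
- jar_mouth (a point): centre of the amber jar's mouth, 107 mm above the jar's origin, on the jar's axis.
- lid: the amber jar's round lid, 40 mm tall, about 90 g: cork grip 58 mm across (its top 16 mm) above a hollow steel skirt 56 mm across, 24 mm high. Origin: centre of the skirt's lower edge; z up its axis; white stroke on top along +x. Shut, the origin lies 94 mm above the jar's origin on the jar's axis, x axes alike. For how it unlocks see lid_grip and seal.
- lid_grip (a point): middle of the lid's cork, 32 mm above the lid's origin, on its axis; grip here from above at any yaw. While pushed down 4 to 8 mm (best 5 to 6), the lid turns anticlockwise seen from above; at 45 to 80 degrees (best 62) it is free to rise straight up; a stop comes at about 84. Turning it clockwise, or without pushing, is blocked after about 6 degrees.
- seal (a joint): travel of the sprung white seal under the lid in the amber jar's mouth, m: 0 with the lid locked shut, grows as the lid is pushed down (0.005 = 5 mm down; at most about 0.008), -0.005 when the lid is off or has sprung up free. Its spring pushes the lid up with 5 N at 0 and 1 N more per mm.
- green_jar: bystander: a green glass jar of the same size and shape with the same lid, stuck to the board; leave it shut and untouched. Origin: centre of its underside; top of its lid 134 mm above that.
- grinder: bystander: small white electric grinder with a clear dome and black press button, fixed, 104 mm across, 164 mm tall. Origin: centre of its underside, on the board.
- bowl: bystander: turquoise enamel bowl, 136 mm across, 55 mm tall, loose. Origin: centre of its underside.
- scraper: bystander: stainless dough scraper lying flat, about 110 x 150 mm, 15 mm thick at its rolled handle, loose. Origin: centre of its underside.
- spoon: bystander: spoon, 160 mm long, lying loose on the board. Origin: centre of its underside.
- ramekin: bystander: small white ceramic cup, 72 mm across, 42 mm tall, loose. Origin: centre of its underside.
Mind the look-alikes: they are no part of the job. Of the things that look like the lid, the larger one is meant.

How it is judged:
On the way, in this order (a step that is already met when the one before it is completed fails the run):
1. the gripper holds the lid and pushes it at least 3.5 mm down, still unturned (value of joint seal above 0.0035 m and contact force between the fingers and lid above 1 N and angle between the x axis of lid and the x axis of jar, either way round below 0.3 rad), for 0.05 s.
2. the lid is turned anticlockwise at least 40 degrees on the neck, out of its lock (angle between the x axis of lid and the x axis of jar, either way round above 0.7 rad and horizontal distance between lid and jar below 0.006 m and z of lid in the frame of jar_mouth below 0.004 m and contact force between the fingers and lid above 1 N), for 0.05 s.
At the end, for the whole second after the job is handed in: The gripper still holds the lid, at rest: its lower edge 50 to 120 mm above the jar's mouth, within 25 mm of the jar's axis, tilted less than about 11 degrees, not touching the jar (z of lid in the frame of jar_mouth between 0.05 and 0.12 m and horizontal distance between lid and jar_mouth below 0.025 m and angle between lid's own z axis and vertical below 0.2 rad and contact force between the fingers and lid above 1 N and contact force between lid and jar below 0.1 N and linear speed of lid below 0.03 m/s); the arm keeps its last pose, push and grip.
It fails at once if the green jar is pushed or handled (contact force between any of the fingers, the arm, lid and green_jar above 3 N).
It fails at once if the grinder is knocked (contact force between any of the fingers, the arm and grinder above 5 N).
It fails at once if a bystander is moved more than 2 cm (distance of any of bowl, scraper, spoon, ramekin from where it was at the start of the episode above 0.02 m).
It also fails if it takes over 34 s, if anything falls off the work surface, if the arm or the gripper's body presses on something with over 40 N, if the wrist force passes 120 N, or if a joint passes its speed limit or range.

ROBOT

A 7-joint arm with a two-finger parallel gripper is mounted at the origin on the work surface. World frame = base frame: x ahead of the robot, y to its left, z up, the work surface at z = 0. Lengths are in m, angles in rad, forces in N, time in s.
With the tool pointing down it reaches from about 0.425 to 0.825 m from the base axis. Payload 3.6 kg.
Tool frame: the origin (TCP) lies at the very end of the fingers, on their centre line; the grasp point (between the pads) lies 19 mm behind it; z points along the fingers, y is the line along which they close (so a half turn about z gives the same grasp; the last joint's range is limited). The gripper opens to 85 mm and grips with 20 to 120 N. Pads are 22 mm wide; open, the fingers measure 114 mm over their backs; the gripper's body (76 mm by 85 mm) begins 54 mm behind the grasp point. The pads swing forward as they close: fully open they stand 13 mm farther back than shut.
Start: joints at [1.248, 0.615, -0.013, 1.423, 0.008, 1.103, -0.04], TCP at [0.189, -0.622, 0.231] pointing down, gripper open.
Joint ranges: [-3.12, 3.12], [-0.3, 2.06], [-1.34, 1.32], [0.26, 2.42], [-1.36, 4.5], [0.01, 1.98], [-2.84, 2.84]. Speed limits (rad/s): [2.79, 2.79, 3.14, 3.14, 3.14, 3.14, 3.14].

INTERFACE

Orientations are given as a unit quaternion [x, y, z, w].
In Python, from rig import r gives the robot as it stands.
- The arm moves only by the shell command python3 -m inch 'ROWS' [OPENING] [FORCE]. ROWS is JSON, a list that holds one entry, the list of rows, each a list of 6 numbers: the shift along the tool's x, y, z in units of 25 mm (1.0 is 25 mm), then the turn, a rotation vector about the tool's x, y, z in units of 6 degrees (1.0 is 6 degrees). A call has 1 to 5 rows; each row is the pose to reach, as a shift and turn from the pose commanded when the call began, along the tool's axes at that moment; what a row does not reach only later rows make up. A row lasts 1/8 s, in which the tool goes at most 62.5 mm and 10.7 degrees, less where a joint would pass 70% of its speed; a pose out of reach is approached as far as the arm can. A call with a gripper value outside its range is refused whole. OPENING is the opening, from -1 (shut) to 1 (fully open), set as the call begins (- or left out, the last holds). The fingers move at their own pace and stop on an object; FORCE is the grip in N (left out, the last holds). Time passes only in rows, so rows that repeat a pose let the fingers close. It gives the time, the measured TCP pose, the force, the opening and the grip force at its end, in the units of the state.
- r.read_state(): the state, without advancing time (a new reading comes with each control period).
- r.snapshot(name): name is "side" or "top" or "wrist"; returns the picture (480x640x3 uint8, red, green, blue); there is no depth.
- r.camera_params(name): a dict with "K" (3x3 intrinsics, pixels), "dist" ([k1, k2, p1, p2, k3] as OpenCV has them; the pictures are not rectified), "origin" and "orientation" of the camera in the world. Camera axes: x right, y up, looking along -z (the intrinsics and any distortion apply to the point x, -y, -z); pixel columns grow to the right and rows downward; lengths in m; the calibration is good to about 2 mm. A picture is of the moment at which its call begins: read the wrist's pose just before it. camera_params takes no time and is no camera call; for the wrist camera it gives the pose at the moment of the call.
- r.finish_job(): hands the job in; it is judged then, once.
Trained networks look in the newest picture that a camera, given by its name, has taken for a name from the list of things; names that differ only in an ending like _2 or _b are one class to them, and where a whole thing is asked for, a point or a joint stands for the part that bears it (a point fixed in the world has none). Each returns a list of dicts, best first, with "score" (0 to 1); they miss things now and then, are a little off and sometimes report something else, mostly with a low value. They report only what shows in the picture. A call takes as long as a camera call. They do not tell look-alikes from the thing itself.
- r.find_in(thing, camera): "box" ([left, top, width, height] in pixels, round what is visible of it).
- r.trace(thing, camera): "pixels" (480x640 bool, what is visible of it) and "box" ([left, top, width, height] in pixels, round what is visible of it).
- r.landmark_of(thing, camera): "pixel" ([row, column] in pixels: a listed point, or the origin of a listed thing).
The state is a dict: "time": time; "q": joint angles; "qd": joint speeds; "joint_torque": joint torques, N m; "tool_pos": TCP position; "tcp_rot": TCP orientation; "ft_force": force on the tool from outside, world axes, zero at the start; "moment": the same for the moment, N m; "opening": finger opening in m; "finger_force": force on a finger pad.
Only numpy, scipy, OpenCV 4.12 (cv2) and the standard library are available. Lean on these libraries where they do the work, as an engineer would, in place of code of your own. Each camera call takes 0.05 s, during which the arm holds its last target. There are 200 camera calls.

## Working session

There is one attempt and no reset: what is moved stays moved. The work goes in short steps, Python scripts to look and compute and a shell command to move; the robot and the scene stay as the last step left them, time stands still between calls to the robot, and variables do not carry over. Pictures are saved under pics/ and viewed, at most 10 in all, crops included, and the job is handed in when it is done.

```bash
mkdir -p pics
cat > h.py <<'E'
import numpy as np,cv2
from scipy.spatial.transform import Rotation as R
from rig import r
def ray(cp,rc):
    K=np.array(cp["K"]);d=np.array(cp["dist"])
    u=cv2.undistortPoints(np.array([[[rc[1],rc[0]]]],float),K,d)[0,0]
    v=R.from_quat(cp["orientation"]).apply([u[0],-u[1],-1]);return np.array(cp["origin"]),v/np.linalg.norm(v)
def proj(cp,p):
    K=np.array(cp["K"]);d=np.array(cp["dist"])
    c=R.from_quat(cp["orientation"]).inv().apply(np.array(p)-cp["origin"])
    return cv2.projectPoints(np.array([[c[0],-c[1],-c[2]]]),np.zeros(3),np.zeros(3),K,d)[0][0,0][::-1]
def atz(cp,rc,z):
    o,v=ray(cp,rc);return o+v*(z-o[2])/v[2]
def tri(rs):
    A=np.zeros((3,3));b=np.zeros(3)
    for o,v in rs:
        P=np.eye(3)-np.outer(v,v);A+=P;b+=P@o
    x=np.linalg.solve(A,b);return x,[np.linalg.norm((np.eye(3)-np.outer(v,v))@(x-o)) for o,v in rs]
def save(n,im): cv2.imwrite(f"pics/{n}.png",im[:,:,::-1])
E
python3 - <<'E'
from h import *
print(r.read_state())
for c in("top","side"):
    im=r.snapshot(c);save(c+"0",im);cp=r.camera_params(c);print(c,cp)
    for t in("jar","lid","lid_grip","green_jar"):
        print(t,[(np.round(d["pixel"]).tolist(),round(d["score"],2)) for d in r.landmark_of(t,c)])
E
```

```text
{'time': 0.0, 'q': array([ 1.24851186,  0.61592495, -0.01262803,  1.42490714,  0.0080954 ,
        1.10337186, -0.04037932]), 'qd': array([-0.00028132,  0.00089939,  0.0001328 ,  0.0005155 , -0.00028655,
        0.00073549, -0.00083033]), 'joint_torque': array([ 4.93889286e-05, -4.69210196e+01,  2.58816015e-01, -1.71031469e+01,
        9.88771644e-03,  9.58731340e-03, -4.57669444e-06]), 'tool_pos': array([ 0.18926347, -0.62104099,  0.23013164]), 'tcp_rot': array([ 9.89076072e-01,  1.47400422e-01, -2.01521550e-04, -1.26472164e-03]), 'ft_force': array([0.04070644, 0.31516988, 0.02891894]), 'moment': array([-0.03387105, -0.00723671, -0.01086997]), 'finger_force': 0.0, 'opening': 0.08527156860555903}
top {'K': array([[512.05576072,   0.        , 326.44896772],
       [  0.        , 512.05576072, 239.29543826],
       [  0.        ,   0.        ,   1.        ]]), 'dist': array([-0.06890935,  0.        ,  0.        ,  0.        ,  0.        ]), 'origin': array([0.33447478, 0.00648047, 0.99922706]), 'orientation': array([-0.0598523 ,  0.05321202,  0.7108808 , -0.69873791])}
jar []
lid [([196.0, 235.0], 0.83), ([364.0, 207.0], 0.77), ([237.0, 418.0], 0.23)]
lid_grip [([364.0, 203.0], 0.95), ([186.0, 233.0], 0.65)]
green_jar [([238.0, 415.0], 0.95), ([205.0, 246.0], 0.52)]
side {'K': array([[573.01602067,   0.        , 320.13506935],
       [  0.        , 573.01602067, 240.39426137],
       [  0.        ,   0.        ,   1.        ]]), 'dist': array([-0.15250031,  0.        ,  0.        ,  0.        ,  0.        ]), 'origin': array([0.18381163, 0.76001478, 0.83381046]), 'orientation': array([-0.07282989,  0.40132698,  0.89480503, -0.18153905])}
jar [([319.0, 242.0], 0.66)]
lid [([284.0, 237.0], 0.76), ([411.0, 388.0], 0.7)]
lid_grip [([272.0, 238.0], 0.7), ([407.0, 386.0], 0.55)]
green_jar [([223.0, 344.0], 0.66), ([194.0, 391.0], 0.49)]
```

View pics/top0.png

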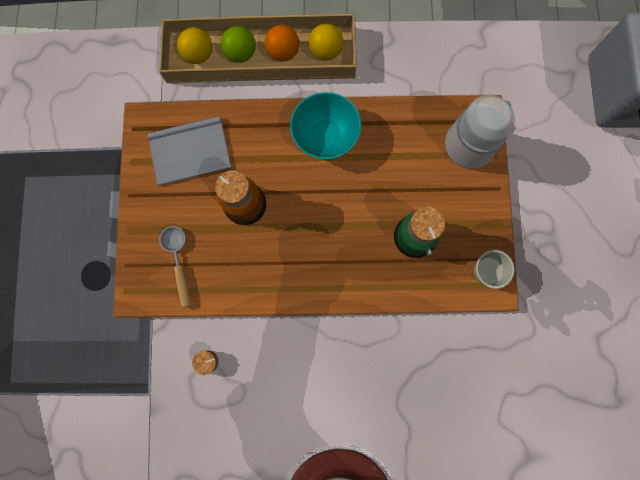

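View pics/side0.png

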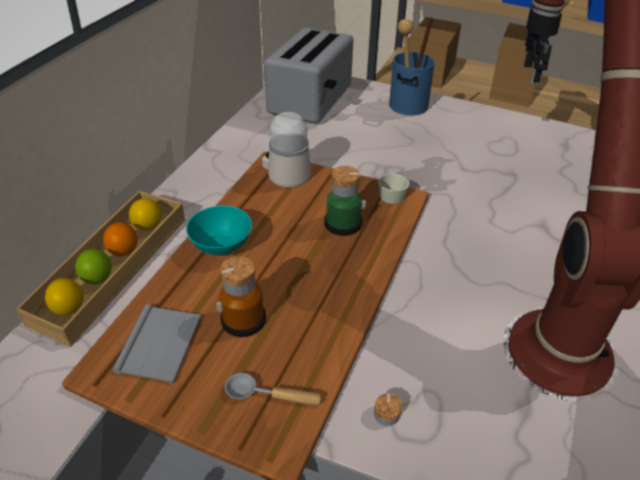

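The top picture shows the amber jar with its lid at about row 186, column 233, and the green jar's lid at (223, 427). A small look-alike cork stands off the board at (362, 204). The side picture has the amber lid at (272, 238).

Run:
```python
from h import *
T=r.camera_params("top");S=r.camera_params("side")
lt=r.landmark_of("lid_grip","top");ls=r.landmark_of("lid_grip","side")
print([d["pixel"] for d in lt],[d["pixel"] for d in ls])
pt=min([d["pixel"] for d in lt],key=lambda p:abs(p[0]-186)+abs(p[1]-233))
ps=min([d["pixel"] for d in ls],key=lambda p:abs(p[0]-272)+abs(p[1]-238))
print(tri([ray(T,pt),ray(S,ps)]))
for n,c,w in(("top",T,(186,233)),("side",S,(277,238))):
    for d in r.trace("lid",n):
        ys,xs=np.nonzero(d["pixels"]);print(n,d["score"],d["box"],ys.mean(),xs.mean())
# green lid, tops
print("green lid top",atz(T,(222,428),.156),"grinder",atz(T,(110,490),.18),"bowl",atz(T,(125,326),.07))
s=r.read_state()
for n in("top0","side0"):
    im=cv2.imread(f"pics/{n}.png")
    c=(233,186) if n=="top0" else (240,285)
    cr=im[c[1]-45:c[1]+45,c[0]-50:c[0]+50];cv2.imwrite(f"pics/c_{n}.png",cv2.resize(cr,None,fx=4,fy=4,interpolation=2))
a=cv2.imread("pics/c_top0.png");b=cv2.imread("pics/c_side0.png");cv2.imwrite("pics/crop.png",np.hstack([a,b]))
```

```text
[[364.1, 203.2], [186.2, 233.3]] [[272.5, 237.7], [407.0, 386.3]]
(array([0.56881348, 0.17341596, 0.14066548]), [np.float64(0.00063702597029282), np.float64(0.0006370259702927273)])
top 0.88 [191.6, 352.1, 26.8, 25.2] 362.27470355731225 204.6403162055336
top 0.44 [295.3, 93.8, 67.1, 68.1] 125.3082408874802 325.1730058108822
side 0.82 [220.1, 254.4, 38.4, 40.6] 275.47184300341297 237.9778156996587
side 0.62 [374.6, 394.4, 27.7, 32.7] 409.37653478854025 387.26193724420193
green lid top [ 0.49699646 -0.15760181  0.156     ] grinder [ 0.68491485 -0.2692246   0.18      ] bowl [0.70613276 0.01123161 0.07      ]
```

View pics/crop.png

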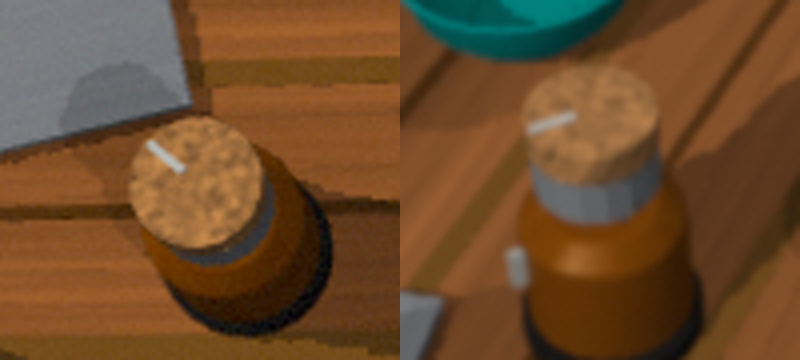

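The crop shows the cork top centred near (186, 232) in the top view and near (270, 238) in the side view. The white stroke points the same way as the jar's stroke, so the lid is shut. Next I'll refine the position and work out the moves.

```bash
cat >> h.py <<'E'
def to(p):
    s=r.read_state();Rt=R.from_quat(s["tcp_rot"]);d=np.array(p)-s["tool_pos"]
    return np.round(Rt.inv().apply(d)/.025,2)
E
python3 - <<'E'
from h import *
T=r.camera_params("top");S=r.camera_params("side")
print(tri([ray(T,(186.5,232.2)),ray(S,(270,238))]),atz(T,(186.5,232.2),.156),atz(S,(270,238),.156))
print(R.from_quat(r.read_state()["tcp_rot"]).as_matrix().round(3))
for p in[(.43,-.36,.25),(.54,.0,.27),(.55,.15,.27)]:print(p,to(p))
W=r.camera_params("wrist");s=r.read_state();print(R.from_quat(s["tcp_rot"]).inv().apply(W["origin"]-s["tool_pos"]),W["K"][0,0])
E
```

```text
(array([0.56676804, 0.17403825, 0.14787627]), [np.float64(0.0002191328880358948), np.float64(0.00021913288803610933)]) [0.56476907 0.17250637 0.156     ] [0.56199692 0.18097973 0.156     ]
[[ 0.957  0.292  0.   ]
 [ 0.292 -0.957  0.   ]
 [ 0.    -0.    -1.   ]]
(0.43, -0.36, 0.25) [12.25 -7.21 -0.75]
(0.54, 0.0, 0.27) [ 20.66 -19.7   -1.55]
(0.55, 0.15, 0.27) [ 22.79 -25.32  -1.55]
[ 0.07211856 -0.00090739 -0.14193842] 334.98492462430426
```

```bash
python3 -m inch '[[[3,-1.8,-0.8,0,0,0],[5,-3,-0.8,0,0,0],[7,-4.2,-0.8,0,0,0],[9,-5.4,-1,0,0,0],[10.8,-6.5,-1.2,0,0,0]]]'
python3 - <<'E'
from h import *
for p in[(.46,-.23,.27),(.5,.0,.27),(.5,.15,.27)]:print(p,to(p))
E
```

```text
time: 1.32
tool_pos: [0.3985, -0.3896, 0.2613]
tcp_rot: [0.989, 0.147, 0.0, 0.0]
ft_force: [1.5, -0.5, 0.9]
opening: 0.0853
finger_force: 0.0
(0.46, -0.23, 0.27) [ 4.21 -5.39 -0.35]
(0.5, 0.0, 0.27) [  8.43 -13.72  -0.35]
(0.5, 0.15, 0.27) [ 10.18 -19.46  -0.35]
```

```bash
python3 -m inch '[[[1.7,-2,-0.3,0,0,0],[3.2,-4,-0.3,0,0,0],[4.5,-6,-0.3,0,0,0],[5.8,-8.2,-0.3,0,0,0],[7,-10.3,-0.3,0,0,0]]]'
python3 - <<'E'
from h import *
for p in[(.5,.0,.27),(.49,.15,.27)]:print(p,to(p))
E
```

```text
time: 1.95
tool_pos: [0.4901, -0.0919, 0.2688]
tcp_rot: [0.989, 0.147, 0.001, 0.0]
ft_force: [0.5, 0.1, -0.8]
opening: 0.0859
finger_force: 0.0
(0.5, 0.0, 0.27) [ 1.45 -3.4  -0.05]
(0.49, 0.15, 0.27) [ 2.82 -9.26 -0.05]
```

```bash
python3 -m inch '[[[0.8,-2.3,0,0,0,0],[1.5,-4.6,0,0,0,0],[2.2,-6.9,0,0,0,0],[2.8,-9.2,0,0,0,0],[2.8,-9.2,0,0,0,0]]]'
cat > look.py <<'E'
import sys,json
from h import *
n=sys.argv[1];s=r.read_state();cp=r.camera_params("wrist");im=r.snapshot("wrist");save(n,im)
out={k:[(d["pixel"],d["score"]) for d in r.landmark_of(k,"wrist")] for k in("lid_grip","lid","jar")}
print(s["tool_pos"].round(4),s["q"].round(2));print({k:[(np.round(p,1).tolist(),round(c,2)) for p,c in v] for k,v in out.items()})
p=[.5668,.174,.148];print("pred",proj(cp,p))
json.dump(dict(cp={k:np.array(v).tolist() for k,v in cp.items()}),open(n+".json","w"))
E
python3 look.py w1
```

```text
time: 2.58
tool_pos: [0.4882, 0.1535, 0.2688]
tcp_rot: [0.988, 0.153, 0.0, -0.002]
ft_force: [0.7, -0.2, 0.1]
opening: 0.0856
finger_force: 0.0
[0.4882 0.1535 0.2688] [-0.2   0.37 -0.21  1.76  0.08  1.02 -1.7 ]
{'lid_grip': [([116.7, 327.7], 0.9)], 'lid': [([119.1, 326.2], 0.69)], 'jar': []}
pred [117.82799943 328.82202936]
```

View pics/w1.png

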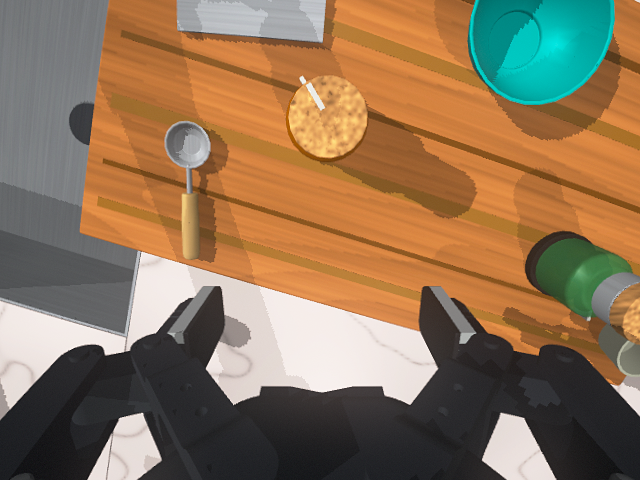

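The wrist picture shows the amber lid centred at about (116, 328), within 1 px of my prediction. The green jar is well to the right. I'll move above the lid for a second view.

```bash
python3 -c "
from h import *
print(to((.5668,.174,.195)))"
```

```text
[ 3.29 -0.24  2.93]
```

```bash
python3 -m inch '[[[1.6,-0.1,1,0,0,0],[3.2,-0.2,2,0,0,0],[3.3,-0.2,2.7,0,0,0],[3.3,-0.2,2.7,0,0,0]]]'; python3 look.py w2
```

```text
time: 3.28
tool_pos: [0.5658, 0.1732, 0.1992]
tcp_rot: [0.989, 0.146, -0.002, 0.001]
ft_force: [0.1, 0.1, 0.3]
opening: 0.0854
finger_force: 0.0
[0.5658 0.1732 0.1992] [-0.22  0.56 -0.18  1.63  0.12  0.96 -1.72]
{'lid_grip': [([248.9, 319.6], 0.85)], 'lid': [([235.5, 318.4], 0.81)], 'jar': [([202.9, 321.9], 0.62)]}
pred [250.12172108 321.5978601 ]
```

View pics/w2.png

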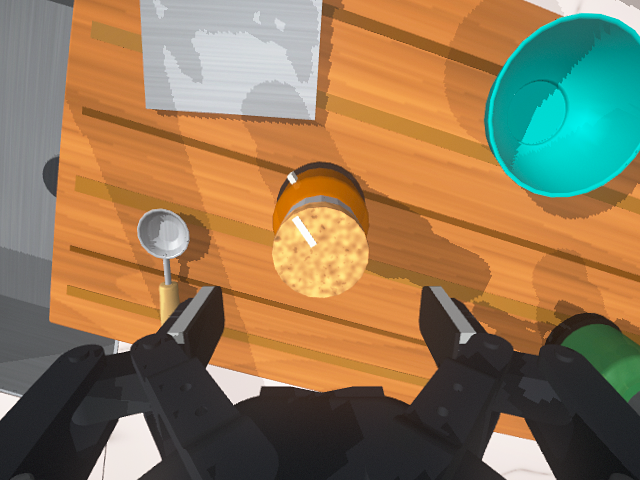

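The second wrist picture shows the cork top centred at about (252, 320), between the fingers. Now I'll triangulate.

Run:
```python
from h import *
import json
a,b=[json.load(open(f"w{i}.json"))["cp"] for i in(1,2)]
T=r.camera_params("top");S=r.camera_params("side")
print("grip",tri([ray(a,(116.7,327.7)),ray(b,(248.9,319.6))]))
print("top",tri([ray(a,(115.5,327.7)),ray(b,(252,320.5))]),atz(b,(252,320.5),.156))
print("all4",tri([ray(a,(116.7,327.7)),ray(b,(248.9,319.6)),ray(T,(186.2,233.3)),ray(S,(272.5,237.7))]))
print(R.from_quat(r.read_state()["tcp_rot"]).as_matrix().round(4))
for p in[(.5665,.1745,.124)]:print(to(p))
```

```text
grip (array([0.56726352, 0.17522656, 0.14803394]), [np.float64(0.00018442362184958134), np.float64(0.00018442362184949312)])
top (array([0.56786376, 0.17517513, 0.15482991]), [np.float64(0.00015071241107623038), np.float64(0.00015071241107626133)]) [0.56832519 0.17515637 0.156     ]
all4 (array([0.56723118, 0.17455275, 0.14329902]), [np.float64(0.0005552582964907408), np.float64(0.0016411079016538537), np.float64(0.0020859092594154756), np.float64(0.0008727967894288269)])
[[ 9.568e-01  2.909e-01  2.000e-03]
 [ 2.909e-01 -9.568e-01  4.000e-04]
 [ 2.000e-03  2.000e-04 -1.000e+00]]
[-0.03  0.01  3.14]
```

The heights agree: the cork's middle is at 0.148 and its top at 0.155. I'll go down to z of about 0.124 and close.

```bash
python3 -m inch '[[[0,0,1.2,0,0,0],[0,0,2.2,0,0,0],[0,0,3,0,0,0],[0,0,3,0,0,0]]]' && python3 -m inch '[[[0,0,0,0,0,0],[0,0,0,0,0,0],[0,0,0,0,0,0],[0,0,0,0,0,0],[0,0,0,0,0,0]]]' -1 60
```

```text
time: 3.98
tool_pos: [0.566, 0.175, 0.1257]
tcp_rot: [0.989, 0.147, -0.001, 0.0]
ft_force: [0.4, 0.5, 1.0]
opening: 0.0853
finger_force: 0.0
time: 4.6
tool_pos: [0.5678, 0.1756, 0.1268]
tcp_rot: [0.989, 0.147, 0.001, -0.0]
ft_force: [0.7, 0.1, 4.8]
opening: 0.056
finger_force: 62.5
```

```bash
python3 -m inch '[[[0,0,0.1,0,0,0],[0,0,0.2,0,0,0],[0,0,0.24,0,0,0],[0,0,0.24,0,0,0]]]' - 80
```

```text
time: 5.1
tool_pos: [0.5679, 0.1756, 0.1216]
tcp_rot: [0.989, 0.147, 0.001, -0.0]
ft_force: [-1.5, -1.8, 9.3]
opening: 0.0558
finger_force: 83.6
```

```bash
python3 -m inch '[[[0,0,0.02,0,0,-1],[0,0,0.02,0,0,-2.2],[0,0,0.02,0,0,-3.4],[0,0,0.02,0,0,-4.6],[0,0,0.02,0,0,-5.2]]]'
```

```text
time: 5.72
tool_pos: [0.5683, 0.1764, 0.1214]
tcp_rot: [0.913, 0.409, 0.002, -0.0]
ft_force: [0.0, 0.2, 11.2]
opening: 0.0559
finger_force: 83.8
```

```bash
python3 -m inch '[[[0,0,0,0,0,-1.2],[0,0,0,0,0,-2.4],[0,0,0,0,0,-3.6],[0,0,0,0,0,-4.7],[0,0,0,0,0,-5.2]]]' && python3 -m inch '[[[0,0,0,0,0,0],[0,0,0,0,0,0]]]'
python3 - <<'E'
from h import *
s=r.read_state();print(s["tool_pos"],s["moment"],s["q"].round(2))
im=r.snapshot("wrist");save("w3",im)
E
```

```text
time: 6.35
tool_pos: [0.5681, 0.1765, 0.1214]
tcp_rot: [0.769, 0.639, 0.002, 0.0]
ft_force: [-1.2, 0.3, 11.2]
opening: 0.0557
finger_force: 84.0
time: 6.6
tool_pos: [0.5681, 0.1766, 0.1214]
tcp_rot: [0.77, 0.639, 0.002, 0.0]
ft_force: [-1.2, -0.5, 11.4]
opening: 0.0562
finger_force: 84.1
[0.56811372 0.17657181 0.12140322] [-0.13763953  0.24205634  0.02995083] [-0.05  0.69 -0.48  1.71  0.41  0.84 -0.89]
```

View pics/w3.png

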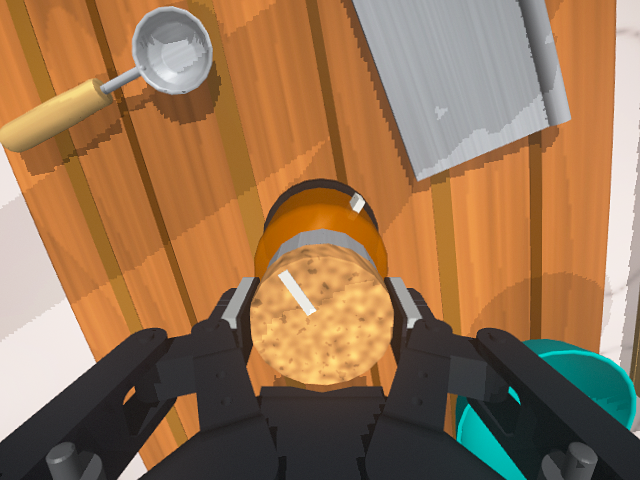

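The picture shows the lid in the grip, its white stroke turned along with the gripper and away from the jar's stroke. The turn is about 62°, so I'll lift.

```bash
python3 -m inch '[[[0,0,-0.15,0,0,0],[0,0,-0.3,0,0,0],[0,0,-0.5,0,0,0],[0,0,-0.5,0,0,0]]]'
```

```text
time: 7.15
tool_pos: [0.5665, 0.1754, 0.1316]
tcp_rot: [0.77, 0.638, -0.0, -0.0]
ft_force: [0.8, -0.4, 0.4]
opening: 0.0557
finger_force: 84.4
```

Nothing resists, so I'll raise it the rest of the way.

```bash
python3 -m inch '[[[0,0,-0.8,0,0,0],[0,0,-1.6,0,0,0],[0,0,-2.4,0,0,0],[0,0,-3.1,0,0,0],[0,0,-3.5,0,0,0]]]' && python3 -m inch '[[[0,0,0,0,0,0],[0,0,0,0,0,0],[0,0,0,0,0,0],[0,0,0,0,0,0]]]'
python3 - <<'E'
from h import *
s=r.read_state();print(s["tool_pos"],s["qd"].round(3),s["finger_force"])
im=r.snapshot("side");save("s4",im[120:400,120:420]); 
p=[(d["pixel"],d["score"]) for d in r.landmark_of("lid_grip","side")];print(p)
r.snapshot("top");q=[(d["pixel"],d["score"]) for d in r.landmark_of("lid_grip","top")];print(q)
E
```

```text
time: 7.78
tool_pos: [0.5662, 0.1751, 0.2191]
tcp_rot: [0.77, 0.638, -0.001, -0.0]
ft_force: [0.7, -0.1, -1.5]
opening: 0.0556
finger_force: 86.0
time: 8.28
tool_pos: [0.5667, 0.1754, 0.2189]
tcp_rot: [0.77, 0.638, -0.0, -0.0]
ft_force: [0.3, -0.5, -0.2]
opening: 0.0562
finger_force: 86.0
[0.56667916 0.17535192 0.21890624] [ 0.    -0.003 -0.002 -0.003  0.001 -0.001  0.001] 86.00555419921875
[([407.7, 382.9], 0.79), ([229.8, 232.2], 0.57), ([318.8, 240.9], 0.37)]
[([361.3, 202.3], 0.59), ([136.2, 328.4], 0.32)]
```

View pics/s4.png

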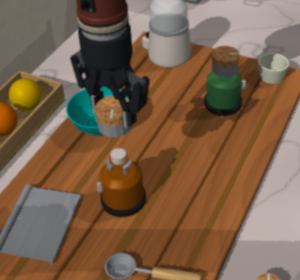

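The side crop shows the lid level in the gripper, directly above the open amber jar with clear air between them. Everything else stands where it was.

Run:
```python
from h import *
e=proj(r.camera_params("side"),(.5667,.1752,.240));print(e)
if np.abs(e-[229.8,232.2]).max()<12: print(r.finish_job())
```

```text
[229.24144714 232.87947219]
the job is handed in; nothing more can be done
None
```

The amber jar is open and the job is handed in at about 8.5 s of the 34 s allowed: the gripper still holds the lid level and centred, about 8 cm above the jar's mouth, and the green jar and the rest were left alone.

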